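# Clamp a lug with the guarded knob of a bench vice

### The job

Stand the aluminium lug (the part with a single tongue with an eye, not the two-pronged one) upright on its foot between the jaws of the small bench vice, near their middle with its broad faces towards the jaws, and let go of it. Then reach into the round guard and turn the recessed knob clockwise, by feel, until the lug is firmly gripped between both jaws, with about 14 N: do not crush it, do not push hard on the guard, and leave the other things on the bench where they are.

Things in the scene. Friction and masses are not known exactly. Their poses are not given: they have to be found in the camera images.
- lug: loose aluminium lug, about 250 g, standing upright. Foot block 44 (own x) x 20 (own y) x 26 high; on it one tongue 32 (x) x 12 (y) from 26 to 66 high, with a dark round eye along y. Origin: centre of the underside, z up. Grip it across the 32 mm (along its x), fingertips above the foot. Either way round will do in the vice.
- vise: low bench vice bolted to the table. Grey base plate 120 (own x) x 250 (own y, from -155 to +95), 10 thick; z up, origin at table height in the middle of its width. The knob's axis is at x = 0, y = -90. The jaws are centred on x = 0, each 60 wide along x, faces square to y.
- bed (a point): point on the plate's top (10 above the table) at x = 0, y = 24 of the vice, axes as the vice's: about mid-gap between the open jaws, where the lug goes. The moving jaw is on its -y (knob) side. On its +y side stands the back jaw, a fixed steel block 60 x 18 x 30 high, bolted at a place that differs each time: its face is 16 to 24 mm from this point, not reported.
- pad: spring-loaded steel face plate of the moving jaw, 60 x 12 x 26 high. Origin at bed height; the face that touches the lug is at own y = +8 and looks along the vice's +y, from 1 to 27 mm above the bed. Its carriage follows the knob, 8 mm towards +y per rad (face at the vice's y = 8 with the knob at 0). The plate sits on springs: 5 N/mm, 8 mm travel.
- guard: fixed grey block 110 x 110 on the vice's plate, 58 high (top 68 above the table), with a round well of 84 diameter right through, centred on the knob. Pushes above 15 N on it count as forced. The knob's dry friction of 0.2 N m holds up to 25 N of grip; at standstill it can act either way, so judge the grip by the rise of the moment, not by its level.
- dial_top (a point): centre of the top of the black knob's wing, on its axis, 54 above the table (14 below the guard's rim); turns with the knob. The knob is a disc, 42 diameter, top 18 above the table, with an upright wing on it 44 long (the point's x) x 14 thick (the point's y), from 18 to 54 above the table: grip across the 14 mm.
- dial (a joint): knob angle, rad, 0 to 4.5, growing clockwise from above (closing); at 0 the wing lies along the vice's x. Starts at 0 to 0.6, stays where left. Free turning takes 0.2 N m; once the lug (first pushed across the bed) meets the back jaw, at 1.5 to 2.5 rad, grip grows 40 N and the moment 0.32 N m per rad: 14 N is 0.35 rad past touch. Good: 8 to 20 N; crushed above 25 N.
- clevis: bystander: aluminium part with the same 44 x 20 x 26 foot as the lug, but two prongs on top with a slot between; to be left alone
- tape: bystander: cardboard tape ring, 96 across, 48 high
- driver: bystander: screwdriver lying flat
- wrench: bystander: wrench lying flat
- can: bystander: closed can, 66 across, 80 high
- cup: bystander: white mug, 85 high
There are look-alikes about, which are no part of the job. What is shaped like the lug but pink or purple is not meant.

How it is judged:
By the outcome, as a careful person would: the job done as asked, in the order asked, and still so for the second after the job is handed in, with the robot touching nothing.
It also fails if it takes over 70 s, if anything falls off the work surface, if the arm or the gripper's body presses on something with over 40 N, if the wrist force passes 120 N, or if a joint passes its speed limit or range.

### The arm

A 6-joint arm with a two-finger parallel gripper is mounted at the origin on the work surface. World frame = base frame: x ahead of the robot, y to its left, z up, the work surface at z = 0. Lengths are in m, angles in degrees, forces in N, time in s.
With the tool pointing down it reaches from about 0.375 to 0.9 m from the base axis. Payload 3.1 kg.
Tool frame: the origin (TCP) lies between the finger pads; the fingertips stand 11 mm ahead of it and the grasp point (between the pads) lies 8 mm behind it; x points along the fingers, y is the direction in which the jaws open and shut, and the axes are right-handed (so a half turn about x gives the same grasp; the last joint's range is limited). The gripper opens to 87 mm and grips with 3 to 60 N. Pads are 19 mm wide; open, the fingers measure 117 mm over their backs; the gripper's body (75 mm by 190 mm) begins 51 mm behind the grasp point.
Start: joints at [-75.831, 30.224, 82.088, -0, 67.689, -10.227], TCP at [0.258, -0.569, 0.234] pointing down, gripper open.
Joint ranges: [-176.69, 176.69], [-43.24, 126.21], [12.49, 139.97], [-82, 262], [0, 151.66], [-163.58, 163.58]. Speed limits (degrees/s): [159.86, 159.86, 180, 180, 180, 180].

### API

Orientations are given as a 3x3 rotation matrix whose columns are the frame's x, y, z axes.
In Python, from rig import bot gives the robot as it stands.
- The arm moves only by the shell command python3 -m inch 'ROWS' [OPENING]. ROWS is a JSON object of lists of equal length, an entry for each row: "dp": the shift along the tool's x, y, z in mm, a list of three; "yaw": the turn about the tool's x in degrees. In form: {"dp": [[tx, ty, tz], ...], "yaw": [yaw, ...]}. A call has 1 to 20 rows; each row shifts and turns the commanded pose from where the row before left it, along the tool's axes as they then stand; what a row does not reach is not made up. A row lasts 1/12 s, in which the tool goes at most 41.7 mm and 7.16 degrees, less where a joint would pass 70% of its speed; a pose out of reach is approached as far as the arm can. A call is refused whole if a number of a shift passes 41.7 or a number of a turn 7.16, either way. A call with a gripper value outside its range is refused whole. OPENING is the finger opening in mm, from 0 to 87, set as the call begins (- or left out, the last holds). The fingers move at their own pace and stop on an object; the grip force is fixed at half the most. Time passes only in rows, so rows that do not move let the fingers close. It gives the time, the measured TCP pose, the force and the opening at its end, in the units of the state.
- bot.read_state(): the state, without advancing time (a new reading comes with each control period).
- bot.capture(name): name is "scene" or "top"; returns a dict with "color" (480x640x3 uint8, red, green, blue), "intrinsics" (3x3 intrinsics, pixels), "pose" (4x4, takes a point from camera to world coordinates). Camera axes: x right, y down, z forward; pixel columns grow to the right and rows downward; lengths in m; the calibration is good to about 2 mm. A picture is of the moment at which its call begins. There is no depth.
- bot.hand_in(): hands the job in, once; it reports no verdict.
The state is a dict: "time_s": time; "joint_positions": joint angles; "qvel": joint speeds; "tau": joint torques, N m; "position": TCP position; "tcp_rot": TCP orientation; "force": force on the tool from outside, world axes, zero at the start; "moment": the same for the moment, N m; "opening": opening from 0.0 (shut) to 1.0 (fully open).
Only numpy, scipy, OpenCV 4.12 (cv2) and the standard library are available. Lean on these libraries where they do the work, as an engineer would, in place of code of your own. Each camera call takes 0.05 s, during which the arm holds its last target.

## Working session

There is one attempt and no reset: what is moved stays moved. The work goes in short steps, Python scripts to look and compute and a shell command to move; the robot and the scene stay as the last step left them, time stands still between calls to the robot, and variables do not carry over. Pictures are saved under pics/ and viewed, and the job is handed in when it is done.

```bash
ls; mkdir -p pics
python3 - <<'E'
from rig import bot
import cv2
s=bot.read_state()
for k in ("time_s","position","tcp_rot","force","moment","opening"): print(k,s[k])
for n in ("scene","top"):
    c=bot.capture(n); cv2.imwrite(f"pics/{n}0.png",c["color"][:,:,::-1]); print(n,c["intrinsics"],c["pose"])
E
```

```text
pics
time_s 0.0
position [ 0.25797477 -0.56848754  0.23255841]
tcp_rot [[-5.63620577e-04  4.13025542e-01 -9.10719267e-01]
 [ 2.12044612e-03 -9.10716871e-01 -4.13025768e-01]
 [-9.99997593e-01 -2.16392096e-03 -3.62499642e-04]]
force [-0.01345983  1.05635641 -0.52841093]
moment [-0.00976564  0.00654222  0.04573272]
opening 0.9987565028805655
scene [[444.63527771   0.         309.86136237]
 [  0.         444.63527771 240.06425237]
 [  0.           0.           1.        ]] [[ 0.45548669  0.73561797 -0.50139613  0.92384941]
 [ 0.89022326 -0.37265381  0.26197652 -0.20253675]
 [ 0.00586746 -0.56568131 -0.82460307  0.74636908]
 [ 0.          0.          0.          1.        ]]
top [[547.55048882   0.         326.75630536]
 [  0.         547.55048882 228.63874927]
 [  0.           0.           1.        ]] [[-7.29528074e-02 -9.70722140e-01  2.28858939e-01  2.34600552e-01]
 [-9.97323487e-01  7.21265732e-02 -1.19841801e-02  9.04396267e-04]
 [-4.87350202e-03 -2.29120674e-01 -9.73385826e-01  1.25787733e+00]
 [ 0.00000000e+00  0.00000000e+00  0.00000000e+00  1.00000000e+00]]
```

View pics/scene0.png

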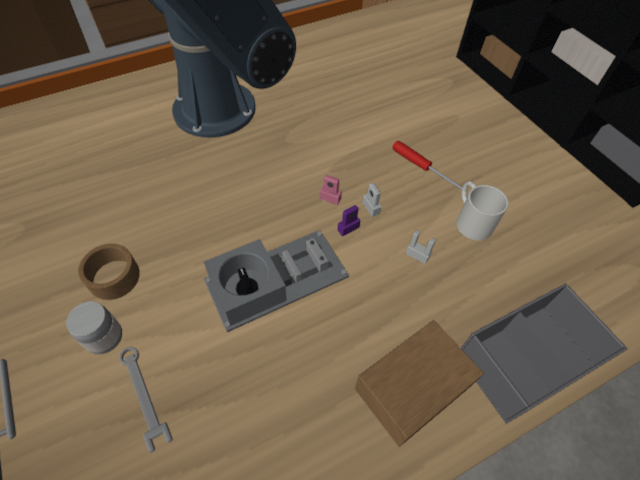

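View pics/top0.png

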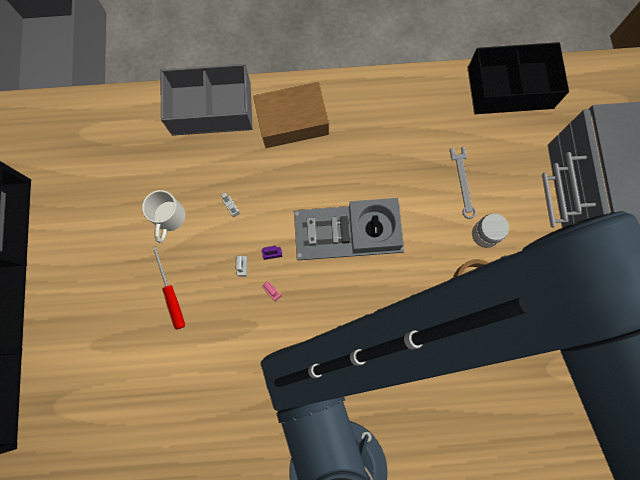

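Candidates for the lug in the scene view: silver single-tongue part at (372,199), silver two-pronged part at (420,247), pink (330,189) and purple (348,220). By description it should be the one at (372,199), which is (241,265) in top. I'll check this in close crops.

Run:
```python
import cv2,numpy as np
s=cv2.imread("pics/scene0.png");t=cv2.imread("pics/top0.png")
a=cv2.resize(s[170:270,320:445],(750,600),interpolation=cv2.INTER_CUBIC)
cv2.imwrite("pics/c1.png",a)
b=cv2.resize(t[240:300,215:295],(800,600),interpolation=cv2.INTER_CUBIC);cv2.imwrite("pics/c2.png",b)
b=cv2.resize(t[190:270,285:415],(780,480),interpolation=cv2.INTER_CUBIC);cv2.imwrite("pics/c3.png",b)
b=cv2.resize(s[225:335,195:355],(800,550),interpolation=cv2.INTER_CUBIC);cv2.imwrite("pics/c4.png",b)
```

```text
(no output)
```

View pics/c1.png

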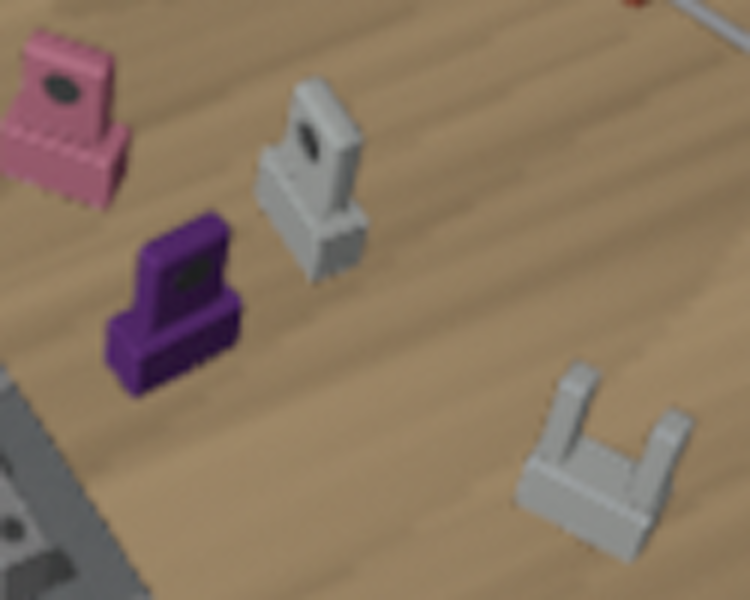

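View pics/c2.png

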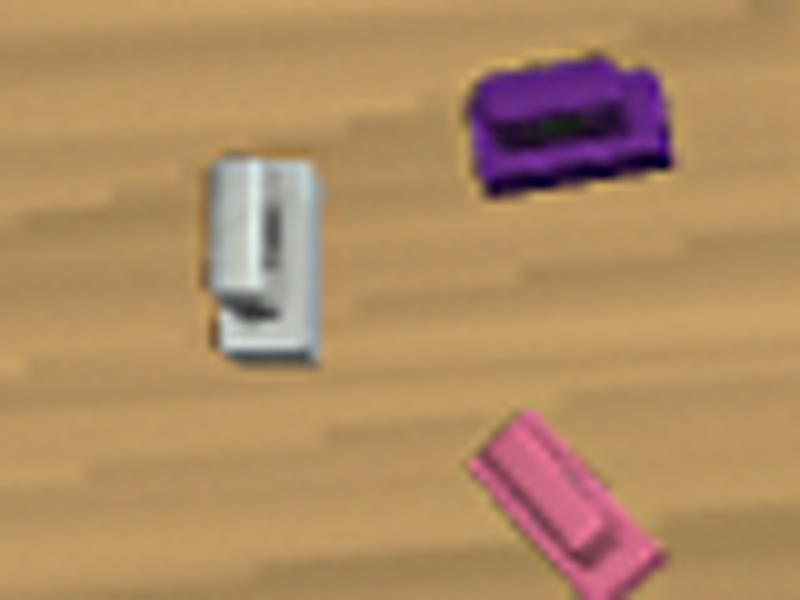

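View pics/c3.png

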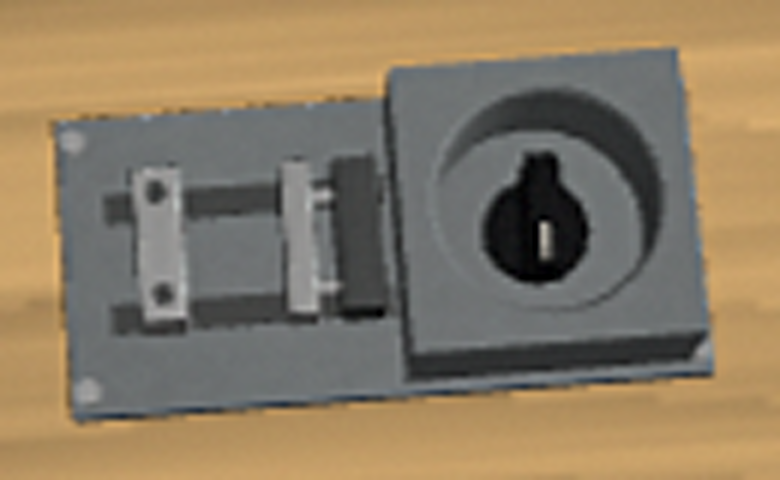

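View pics/c4.png

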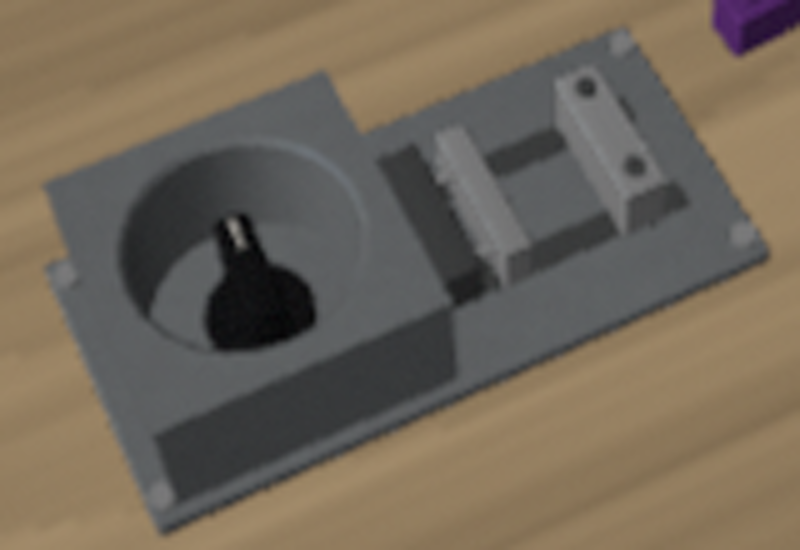

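The crop confirms it: the silver part at (372,199) has a single tongue with an eye. The one at (420,247) is the two-pronged clevis. Next I'll fit poses from corners in both views.

```bash
cat > h.py <<'E'
import numpy as np
from scipy.optimize import least_squares
import json,os
def proj(c,P):
    K=np.array(c["intrinsics"]);T=np.linalg.inv(np.array(c["pose"]))
    q=P@T[:3,:3].T+T[:3,3]; q=q@K.T; return q[:,:2]/q[:,2:]
def place(v,P):
    x,y,a=v; R=np.array([[np.cos(a),-np.sin(a),0],[np.sin(a),np.cos(a),0],[0,0,1]])
    return np.asarray(P)@R.T+[x,y,0]
def fit(cams,obs,v0):
    # obs: list of (cam, P(mm), px)
    def f(v): return np.concatenate([(proj(cams[o[0]],place(v,[np.array(o[1])/1000.]))[0]-o[2]) for o in obs])
    r=least_squares(f,v0,loss="soft_l1"); return r.x,f(r.x).reshape(-1,2)
E
python3 - <<'E'
from h import *
from rig import bot
cams={n:bot.capture(n) for n in("scene","top")}
def cr(px,s,o): return (np.array(px)+.5)/s-.5+np.array(o)
t3=lambda *p:cr(p,6,(285,190)); s4=lambda *p:cr(p,5,(195,225)); t2=lambda *p:cr(p,10,(215,240)); s1=lambda *p:cr(p,6,(320,170))
V=[("top",(60,95,10),t3(53,122)),("top",(-60,95,10),t3(75,414)),
("top",(55,-35,68),t3(388,70)),("top",(55,-145,68),t3(677,48)),("top",(-55,-145,68),t3(707,330)),("top",(-55,-35,68),t3(408,355)),
("scene",(-60,95,10),s4(625,30)),("scene",(60,95,10),s4(768,252)),("scene",(-55,-35,68),s4(325,72)),("scene",(-55,-145,68),s4(45,187)),("scene",(55,-35,68),s4(452,312)),("scene",(55,-145,68),s4(157,437))]
v,r=fit(cams,V,[.5,0,0]);print("vise",v[:2],np.degrees(v[2]));print(r.round(1).tolist())
for o in ("top","scene"):
    vv,r=fit(cams,[q for q in V if q[0]==o],v);print(o,vv[:2],np.degrees(vv[2]))
L=[("top",(16,6,66),t2(213,160)),("top",(16,-6,66),t2(262,160)),("top",(-16,6,66),t2(213,292)),("top",(-16,-6,66),t2(258,292)),
("top",(22,-10,26),t2(319,163)),("top",(-22,-10,26),t2(317,349)),
("scene",(-16,-6,66),s1(293,90)),("scene",(-16,6,66),s1(316,76)),("scene",(16,6,66),s1(361,136)),("scene",(16,-6,66),s1(335,152)),
("scene",(22,-10,26),s1(312,236)),("scene",(22,10,26),s1(366,213)),("scene",(-22,-10,26),s1(260,153)),("scene",(22,-10,0),s1(316,282))]
l,r=fit(cams,L,[.4,.15,0]);print("lug",l[:2],np.degrees(l[2]));print(r.round(1).tolist())
for o in ("top","scene"):
    vv,r=fit(cams,[q for q in L if q[0]==o],l);print(o,vv[:2],np.degrees(vv[2]))
json.dump(dict(vise=v.tolist(),lug=l.tolist()),open("p.json","w"))
for n,P in dict(bed=(0,24,10),knob=(0,-90,54)).items(): print(n,place(v,[np.array(P)/1000.]))
# jaw faces in vise frame via top px: ray at height
def ray(c,px,z):
    K=np.array(c["intrinsics"]);T=np.array(c["pose"]);d=T[:3,:3]@np.linalg.solve(K,[*px,1]);o=T[:3,3];return o+d*(z-o[2])/d[2]
def inv(p):
    c,s=np.cos(v[2]),np.sin(v[2]);d=p[:2]-v[:2];return np.array([c*d[0]+s*d[1],-s*d[0]+c*d[1]])*1000
for nm,px,z in (("back UR",t3(180,166),.04),("back LR",t3(186,318),.04),("back UL",t3(133,170),.04),("pad UL",t3(281,163),.037),("pad LL",t3(290,312),.037),("wing marker",t3(545,240),.054),("wing end",t3(541,155),.054)):
    print(nm,inv(ray(cams["top"],px,z)))
for nm,px,z in (("s back TL-face top",s4(556,82),.04),("s back face bot",s4(628,194),.04),("s pad top far",s4(462,128),.037),("s pad top near",s4(527,247),.037),("wing marker",s4(236,232),.054)):
    print(nm,inv(ray(cams["scene"],px,z)))
E
```

```text
vise [ 0.52152899 -0.03384018] -0.010592090359882489
[[-0.2, -1.0], [-0.9, 0.3], [-0.2, -1.1], [0.1, -0.9], [0.2, -0.4], [0.6, -0.9], [-0.0, -1.2], [0.7, -0.1], [-0.1, -0.3], [-0.7, -0.4], [-0.1, -1.6], [-1.0, -0.2]]
top [ 0.51999882 -0.03378089] -0.09266551249528987
scene [ 0.52264511 -0.03391259] 0.05283091232260033
lug [0.45421117 0.18678222] -1.9677928490916194
[[-0.5, -0.7], [0.1, -0.9], [-0.5, 0.4], [0.5, 0.2], [-1.1, -0.7], [-0.8, -0.2], [-1.4, -1.3], [-0.1, -0.8], [0.4, 0.1], [-0.5, -0.7], [0.6, 0.6], [0.0, 1.2], [-1.0, -0.4], [-1.5, 0.6]]
top [0.45345903 0.18592832] -2.821393661298457
scene [0.45481333 0.18732409] -1.563420946630947
bed [[ 0.52153343 -0.00984018  0.01      ]]
knob [[ 0.52151235 -0.12384018  0.054     ]]
back UR [28.27543658 45.67449561]
back LR [-31.16993576  47.43033845]
back UL [28.03023985 63.72005013]
pad UL [27.36853867  6.96654746]
pad LL [-31.13262656   7.92338417]
wing marker [-14.18232323 -89.43907443]
wing end [ 18.82600839 -91.00442517]
s back TL-face top [-28.78029512  47.74778285]
s back face bot [28.35294403 48.90192527]
s pad top far [-27.84632437   7.16726155]
s pad top near [30.14377121  6.04713525]
wing marker [-13.90296328 -88.81923633]
```

Vice: origin (0.522, -0.034), yaw about 0°. Lug: (0.454, 0.187), yaw about -2°. Back jaw face is at vice y ≈ 47.5 and pad at ≈ 8, so the lug goes at y ≈ 27. I'll turn the tool first, then travel.

```bash
python3 -m inch '{"dp":[[0,0,0],[0,0,0],[0,0,0],[0,0,0],[0,0,0],[0,0,0],[0,0,0],[0,0,0],[0,0,0],[0,18,-30],[0,18,-35],[0,18,-35],[0,18,-35],[0,18,-35],[0,18,-35],[0,18,-35],[0,18,-35],[0,18,-35],[0,18,-35],[0,18,-35]],"yaw":[-7.06,-7.06,-7.06,-7.06,-7.06,-7.06,-7.06,-7.06,-7.06,0,0,0,0,0,0,0,0,0,0,0]}' 60
cat > g.py <<'E'
import sys
from h import *
from rig import bot
def st(tx,ty,tz):
    s=bot.read_state();R=np.array(s["tcp_rot"]);p=np.array(s["position"])
    print("t",round(s["time_s"],2),"p",p.round(4),"yang",round(np.degrees(np.arctan2(R[1,1],R[0,1])),2),"j6",round(s["joint_positions"][5],1),"F",np.round(s["force"],1),"M",np.round(s["moment"],3),"op",round(s["opening"]*87,1))
    print("dp to target:",(R.T@(np.array([tx,ty,tz])-p)*1000).round(1))
if __name__=="__main__": st(*map(float,sys.argv[1:4]))
E
python3 g.py .4542 .1868 .12
```

```text
time_s: 1.87
position: [0.4703, -0.1947, 0.2336]
tcp_rot: [[0.0, 0.999, -0.036], [0.0, -0.036, -0.999], [-1.0, 0.0, -0.0]]
force: [1.0, -0.3, 0.4]
opening: 0.693
t 1.87 p [ 0.4703 -0.1947  0.2336] yang -2.08 j6 -33.0 F [ 1.  -0.3  0.4] M [-0.068 -0.057 -0.048] op 60.3
dp to target: [ 113.6  -29.9 -380.7]
```

```bash
python3 -m inch '{"dp":[[0,-2,-34],[0,-2,-34],[0,-3,-34],[0,-3,-34],[0,-3,-34],[0,-3,-34],[0,-3,-34],[0,-3,-34],[0,-3,-34],[0,-3,-34],[0,-2,-34],[0,0,-6],[10,0,0],[15,0,0],[15,0,0],[0,0,0],[0,0,0],[0,0,0]],"yaw":[0,0,0,0,0,0,0,0,0,0,0,0,0,0,0,0,0,0]}' 60
python3 g.py .4542 .1868 .12
python3 - <<'E'
from rig import bot
import cv2
print(bot.read_state()["joint_positions"])
for n in ("scene","top"):
    c=bot.capture(n)["color"][:,:,::-1];c=c[130:280,290:490] if n=="scene" else c[180:330,160:360]
    cv2.imwrite(f"pics/{n}1.png",cv2.resize(c,(800,600),interpolation=cv2.INTER_CUBIC))
E
```

```text
time_s: 3.37
position: [0.454, 0.184, 0.1941]
tcp_rot: [[0.001, 0.999, -0.036], [0.0, -0.036, -0.999], [-1.0, 0.001, -0.0]]
force: [-0.0, 0.5, 0.3]
opening: 0.691
t 3.37 p [0.454  0.184  0.1941] yang -2.09 j6 11.1 F [-0.   0.5  0.3] M [-0.014 -0.053 -0.029] op 60.1
dp to target: [74.1  0.1 -2.8]
[ 8.96883597e+00  2.32075189e+01  1.03615610e+02 -5.93582652e-03
  5.31331347e+01  1.10630806e+01]
```

View pics/scene1.png

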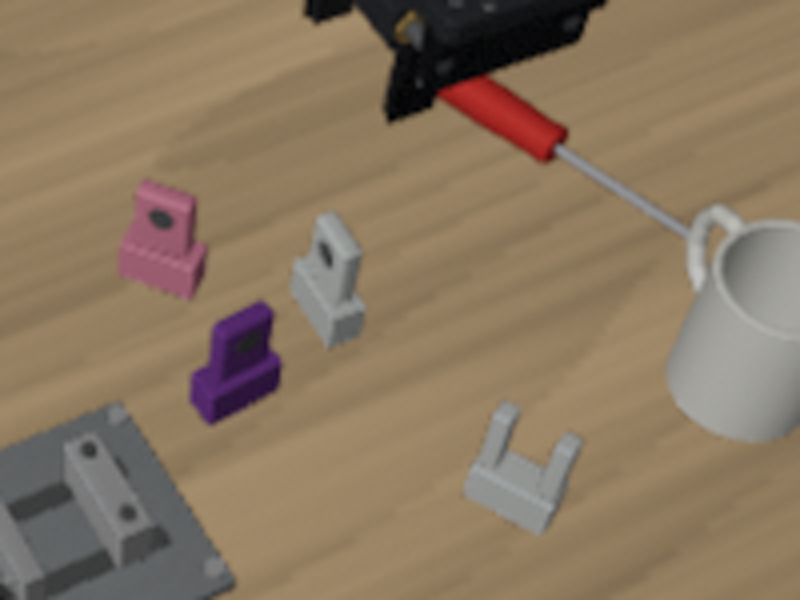

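View pics/top1.png

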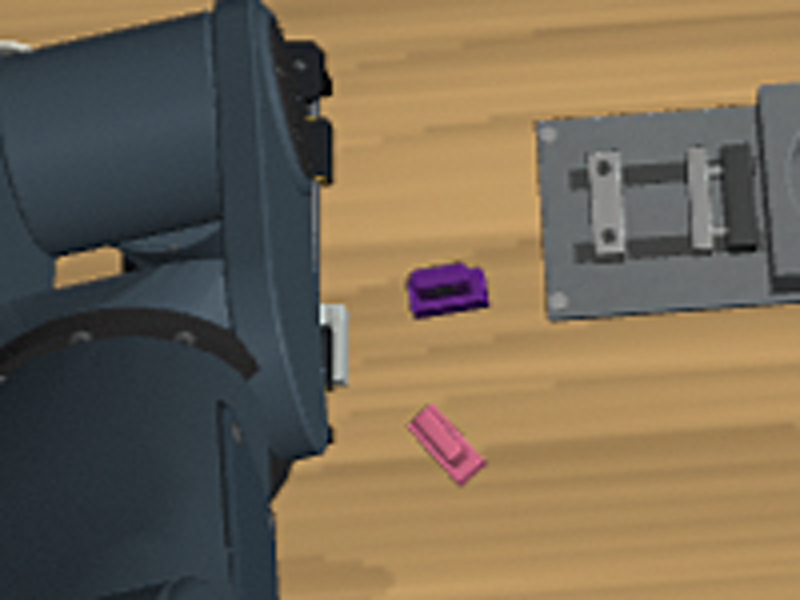

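View: lug undisturbed at crop (330,280), gripper above it. TCP is 3 mm off in y. Descending now.

```bash
python3 -m inch '{"dp":[[15,0,-2.8],[25,0,0],[25,0,0],[25,0,0],[20,0,0],[15,0,0],[12,0,0],[8,0,0],[4,0,0],[0,0,0],[0,0,0]],"yaw":[0,0,0,0,0,0,0,0,0,0,0]}' 60
python3 g.py .4542 .1868 .045
python3 - <<'E'
from rig import bot
import cv2
for n in ("scene",):
    c=bot.capture(n)["color"][:,:,::-1];c=c[130:280,290:490]
    cv2.imwrite(f"pics/{n}2.png",cv2.resize(c,(800,600),interpolation=cv2.INTER_CUBIC))
E
```

```text
time_s: 4.38
position: [0.4541, 0.1871, 0.0451]
tcp_rot: [[0.001, 0.999, -0.036], [0.0, -0.036, -0.999], [-1.0, 0.001, -0.0]]
force: [0.2, 0.0, -0.1]
opening: 0.686
t 4.38 p [0.4541 0.1871 0.0451] yang -2.07 j6 11.4 F [ 0.2  0.  -0.1] M [-0.026 -0.076  0.012] op 59.7
dp to target: [0.1 0.1 0.3]
```

View pics/scene2.png

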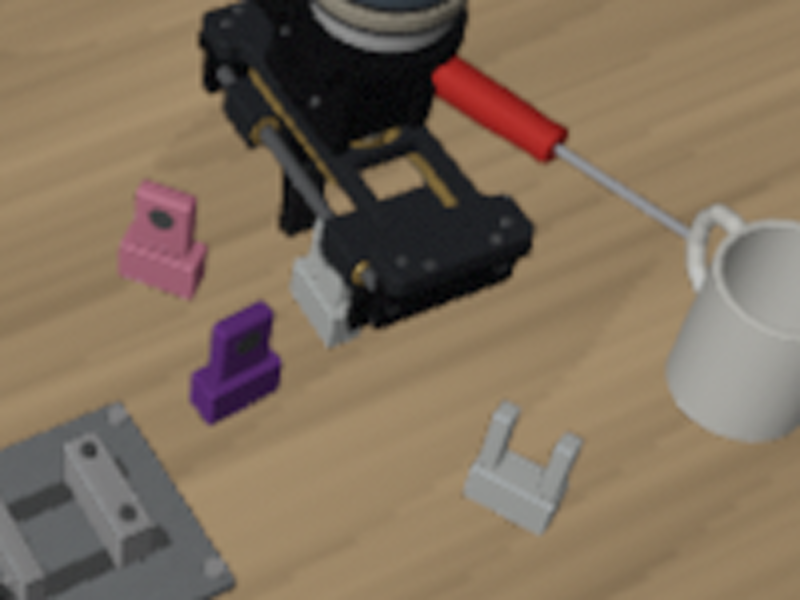

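The fingers straddle the tongue, with the near finger at crop (365,300) just above the foot. Closing, then a small lift.

```bash
python3 -m inch '{"dp":[[0,0,0],[0,0,0],[0,0,0],[0,0,0],[0,0,0],[0,0,0],[0,0,0],[0,0,0],[0,0,0],[0,0,0]],"yaw":[0,0,0,0,0,0,0,0,0,0]}' 10
python3 g.py .4542 .1868 .045
```

```text
time_s: 5.27
position: [0.4539, 0.1871, 0.0447]
tcp_rot: [[0.001, 0.999, -0.036], [0.0, -0.036, -0.999], [-1.0, 0.001, -0.0]]
force: [1.7, 1.0, 2.5]
opening: 0.363
t 5.27 p [0.4539 0.1871 0.0447] yang -2.07 j6 11.4 F [1.7 1.  2.5] M [ 0.046 -0.156 -0.003] op 31.6
dp to target: [-0.3  0.3  0.3]
```

```bash
python3 -m inch '{"dp":[[-8,0,0],[-18,0,0],[-25,0,0],[-25,0,0],[-24,0,0],[0,0,10],[0,5,20],[0,9,22],[0,9,22],[0,9,22],[0,9,22],[0,9,22],[0,9,22],[0,6,18],[0,3,10],[0,0,4],[0,0,0],[0,0,0]],"yaw":[0,0,0,0,-2.06,0,0,0,0,0,0,0,0,0,0,0,0,0]}'
python3 g.py .5215 -.0068 .055;python3 - <<'E'
from rig import bot
import cv2
cs={n:bot.capture(n) for n in ("scene","top")}
c=cs["scene"]["color"][:,:,::-1][130:280,200:400];cv2.imwrite(f"pics/s3.png",cv2.resize(c,(800,600),interpolation=cv2.INTER_CUBIC))
c=cs["top"]["color"][:,:,::-1][160:310,240:440];cv2.imwrite(f"pics/t3.png",cv2.resize(c,(800,600),interpolation=cv2.INTER_CUBIC))
E
```

```text
time_s: 6.77
position: [0.5202, -0.0062, 0.144]
tcp_rot: [[-0.002, 1.0, -0.0], [0.001, -0.0, -1.0], [-1.0, -0.002, -0.001]]
force: [0.1, 0.1, -2.9]
opening: 0.362
t 6.77 p [ 0.5202 -0.0062  0.144 ] yang -0.02 j6 -13.0 F [ 0.1  0.1 -2.9] M [ 0.039 -0.055  0.013] op 31.5
dp to target: [89.   1.6  0.7]
```

View pics/s3.png

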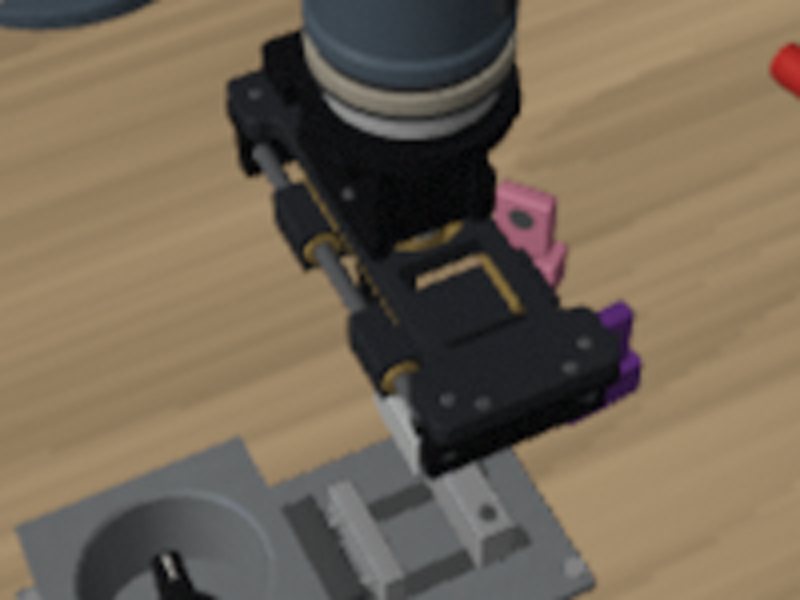

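View pics/t3.png

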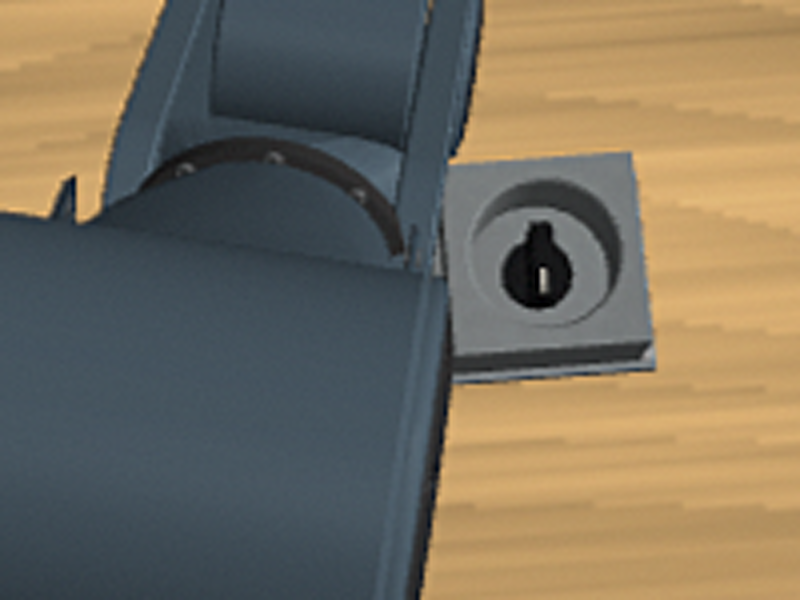

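The lug hangs over the gap. I'll lower it to just above the jaws and check alignment before going in.

```bash
python3 -m inch '{"dp":[[10,1.4,0.6],[18,0,0],[16,0,0],[8,0,0],[2,0,0],[0,0,0],[0,0,0]],"yaw":[0,0,0,0,0,0,0]}'
python3 g.py .5215 -.0068 .055;python3 - <<'E'
from rig import bot
from h import *
import cv2
cs={n:bot.capture(n) for n in ("scene","top")}
c=cs["scene"]["color"][:,:,::-1][195:285,270:390]
c=cv2.resize(c,(800,600),interpolation=cv2.INTER_CUBIC)
s=bot.read_state();p=s["position"]
z0=(p[2]-.0447)*1000
k=800/120
for P in [(22,-10,0),(22,10,0),(-22,-10,0),(22,-10,26),(22,10,26),(-22,-10,26)]:
    q=proj(cs["scene"],place((p[0],p[1],0),[np.array([P[0],P[1],P[2]+z0])/1000]))[0]
    u=((q+.5-[270,195])*k).round().astype(int);cv2.circle(c,tuple(int(a) for a in u),4,(0,0,255),1)
cv2.imwrite(f"pics/s4.png",c)
E
```

```text
time_s: 7.45
position: [0.5232, -0.0073, 0.0908]
tcp_rot: [[0.001, 1.0, 0.0], [-0.0, 0.0, -1.0], [-1.0, 0.001, 0.0]]
force: [-0.3, -1.1, -2.1]
opening: 0.362
t 7.45 p [ 0.5232 -0.0073  0.0908] yang 0.02 j6 -13.1 F [-0.3 -1.1 -2.1] M [ 0.019 -0.132  0.015] op 31.5
dp to target: [35.8 -1.8 -0.5]
```

View pics/s4.png

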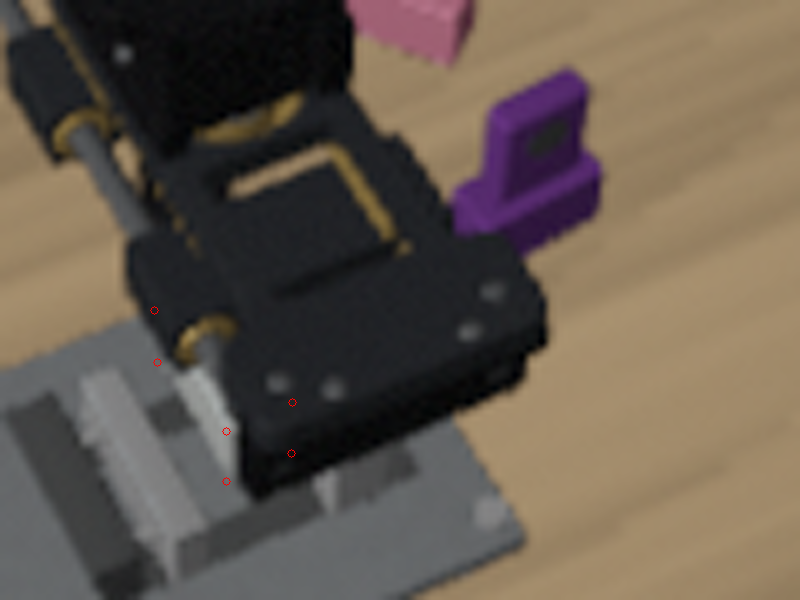

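The foot's lower corner is at crop (240,480), about 3 mm further towards +y than predicted, between both jaws. I'll shift -2 mm in y and descend.

```bash
python3 -m inch '{"dp":[[0,-1.5,2],[0,0,0],[8,0,0],[10,0,0],[8,0,0],[5,0,0],[3,0,0],[1,0,0],[0,0,0],[0,0,0]],"yaw":[0,0,0,0,0,0,0,0,0,0]}'
python3 g.py .5215 -.0093 .0547
```

```text
time_s: 8.38
position: [0.5217, -0.0096, 0.0555]
tcp_rot: [[0.0, 1.0, -0.0], [-0.0, -0.0, -1.0], [-1.0, 0.0, 0.0]]
force: [0.3, 0.7, -1.8]
opening: 0.365
t 8.38 p [ 0.5217 -0.0096  0.0555] yang -0.0 j6 -13.3 F [ 0.3  0.7 -1.8] M [-0.044 -0.081 -0.012] op 31.8
dp to target: [ 0.8 -0.2 -0.3]
```

```bash
python3 -m inch '{"dp":[[0.4,0,0],[0.4,0,0],[0,0,0],[0,0,0]],"yaw":[0,0,0,0]}'
python3 g.py .5215 -.0093 .0547
```

```text
time_s: 8.72
position: [0.5215, -0.0095, 0.0549]
tcp_rot: [[0.0, 1.0, -0.0], [-0.0, -0.0, -1.0], [-1.0, 0.0, 0.0]]
force: [0.3, 0.2, -1.5]
opening: 0.362
t 8.72 p [ 0.5215 -0.0095  0.0549] yang -0.0 j6 -13.3 F [ 0.3  0.2 -1.5] M [-0.008 -0.058 -0.003] op 31.5
dp to target: [ 0.2 -0.  -0.2]
```

```bash
python3 -m inch '{"dp":[[0.5,0,0],[0,0,0],[0,0,0],[0,0,0]],"yaw":[0,0,0,0]}'
python3 g.py .5215 -.0093 .0547
```

```text
time_s: 9.05
position: [0.5216, -0.0095, 0.0547]
tcp_rot: [[0.001, 1.0, 0.0], [-0.0, 0.0, -1.0], [-1.0, 0.001, 0.0]]
force: [-0.9, -0.4, 4.4]
opening: 0.365
t 9.05 p [ 0.5216 -0.0095  0.0547] yang 0.0 j6 -13.3 F [-0.9 -0.4  4.4] M [0.105 0.191 0.011] op 31.8
dp to target: [ 0.  -0.1 -0.2]
```

Contact with the bed. Releasing and lifting.

```bash
python3 -m inch '{"dp":[[0,0,0],[0,0,0],[0,0,0],[0,0,0],[0,0,0],[0,0,0],[0,0,0],[0,0,0],[-5,0,0],[-15,0,0],[-25,0,0],[-25,0,0],[-25,0,0],[-20,0,0],[0,0,20],[0,0,25],[0,0,25],[0,0,25],[0,0,15],[0,0,4]],"yaw":[0,0,0,0,0,0,0,0,0,0,0,0,0,0,-7,-7,-7,-7,-7,-7]}' 60
python3 g.py .5215 -.1238 .11
python3 - <<'E'
from rig import bot
import cv2
cs={n:bot.capture(n) for n in ("scene","top")}
c=cs["scene"]["color"][:,:,::-1][195:285,270:390];cv2.imwrite(f"pics/s5.png",cv2.resize(c,(800,600),interpolation=cv2.INTER_CUBIC))
c=cs["top"]["color"][:,:,::-1][160:310,240:440];cv2.imwrite(f"pics/t5.png",cv2.resize(c,(800,600),interpolation=cv2.INTER_CUBIC))
E
```

```text
time_s: 10.72
position: [0.5504, -0.1214, 0.1699]
tcp_rot: [[0.003, 0.741, 0.672], [-0.002, 0.672, -0.741], [-1.0, 0.001, 0.003]]
force: [1.2, 0.8, -0.6]
opening: 0.691
t 10.72 p [ 0.5504 -0.1214  0.1699] yang 42.2 j6 -66.0 F [ 1.2  0.8 -0.6] M [ 0.047 -0.133  0.01 ] op 60.1
dp to target: [ 59.9 -23.  -17.9]
```

View pics/s5.png

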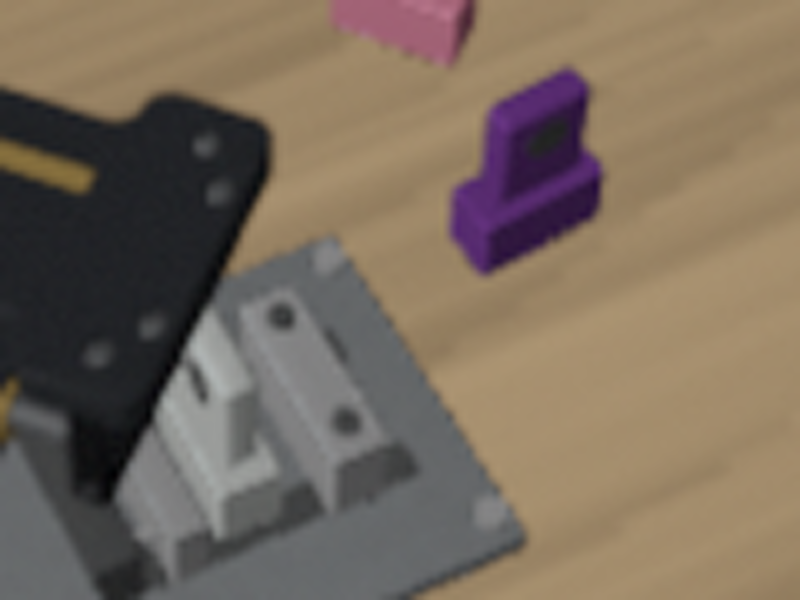

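View pics/t5.png

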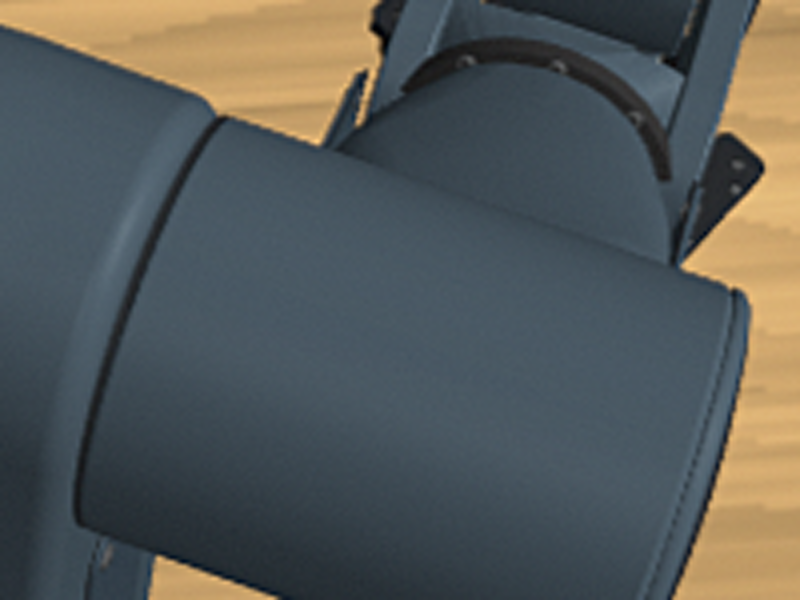

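Lug is upright between the jaws (scene crop (230,430)), long side parallel to them. Next, align over the knob and narrow the fingers to 34 mm.

```bash
python3 -m inch '{"dp":[[0,-11.5,-9],[0,-11.5,-9],[0,0,0],[0,0,0],[0,0,0],[0,0,0],[0,0,0],[0,0,0],[0,0,0],[0,0,0],[0,0,0],[0,0,0]],"yaw":[0,0,-6.5,-6.5,-6.5,-6.5,-6.5,-6.5,-6.5,0,0,0]}' 34
python3 g.py .5215 -.1238 .11
python3 - <<'E'
from rig import bot
import cv2
cs={n:bot.capture(n) for n in ("scene","top")}
c=cs["scene"]["color"][:,:,::-1][180:330,180:380];cv2.imwrite(f"pics/s6.png",cv2.resize(c,(800,600),interpolation=cv2.INTER_CUBIC))
E
```

```text
time_s: 11.82
position: [0.5193, -0.1199, 0.1693]
tcp_rot: [[-0.0, 0.047, 0.999], [0.0, 0.999, -0.047], [-1.0, 0.0, -0.0]]
force: [0.7, 0.9, -0.3]
opening: 0.391
t 11.82 p [ 0.5193 -0.1199  0.1693] yang 87.31 j6 -112.3 F [ 0.7  0.9 -0.3] M [ 0.085 -0.179  0.016] op 34.0
dp to target: [59.3 -3.8  2.4]
```

View pics/s6.png

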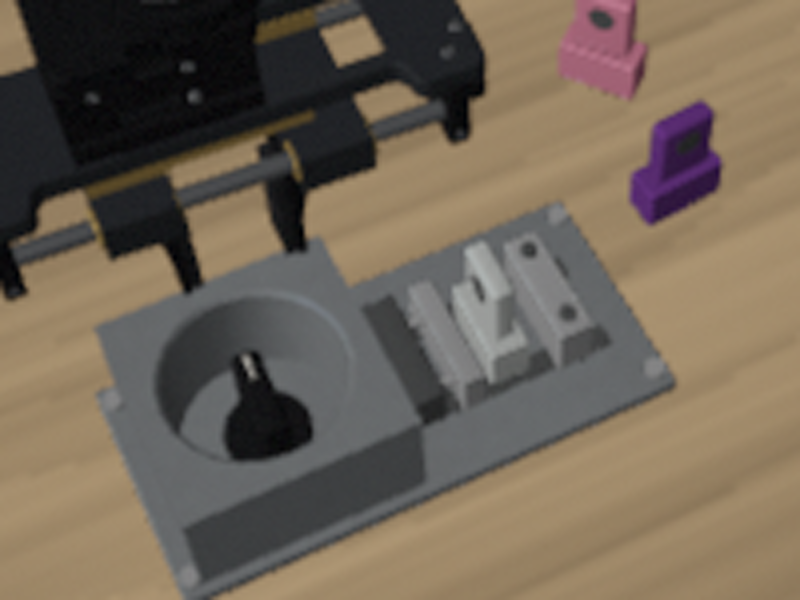

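Picture: lug stands upright beside the pad at crop (490,310), knob wing along x at (250,370), fingers over the guard. Correcting xy while descending to just above the rim.

```bash
python3 -m inch '{"dp":[[10,-3.8,2.4],[25,0,0],[25,0,0],[15,0,0],[8,0,0],[0,0,0],[0,0,0]],"yaw":[0,0,0,0,0,0,0]}' 34
python3 g.py .5215 -.1238 .038
python3 - <<'E'
from rig import bot
import cv2
cs={n:bot.capture(n) for n in ("scene","top")}
c=cs["scene"]["color"][:,:,::-1][210:330,195:355];cv2.imwrite(f"pics/s7.png",cv2.resize(c,(800,600),interpolation=cv2.INTER_CUBIC))
E
```

```text
time_s: 12.5
position: [0.522, -0.1245, 0.0859]
tcp_rot: [[-0.001, 0.044, 0.999], [0.0, 0.999, -0.044], [-1.0, 0.0, -0.001]]
force: [-0.3, -0.4, 0.7]
opening: 0.393
t 12.5 p [ 0.522  -0.1245  0.0859] yang 87.46 j6 -112.8 F [-0.3 -0.4  0.7] M [ 0.129 -0.178  0.051] op 34.2
dp to target: [47.9  0.7 -0.5]
```

View pics/s7.png

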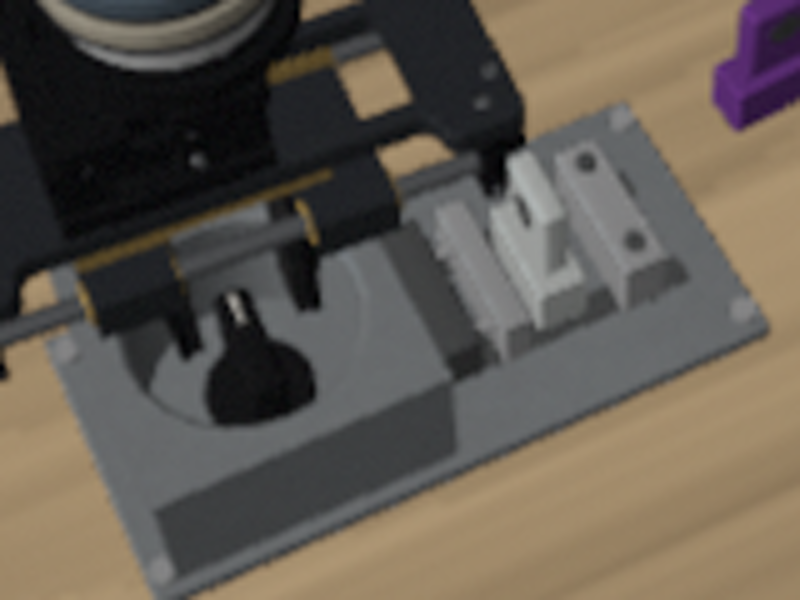

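Fingers straddle the wing inside the well, and the body end will stay about 20 mm above the lug. Going in.

```bash
python3 -m inch '{"dp":[[8,0.4,-0.5],[12,0,0],[12,0,0],[8,0,0],[4,0,0],[1.5,0,0],[0,0,0],[0,0,0]],"yaw":[0,0,0,0,0,0,0,0]}' 34
python3 g.py .5215 -.1238 .040
python3 - <<'E'
from rig import bot
import cv2
cs={n:bot.capture(n) for n in ("scene","top")}
c=cs["scene"]["color"][:,:,::-1][210:330,195:355];cv2.imwrite(f"pics/s8.png",cv2.resize(c,(800,600),interpolation=cv2.INTER_CUBIC))
E
```

```text
time_s: 13.27
position: [0.5217, -0.1241, 0.0411]
tcp_rot: [[0.001, 0.044, 0.999], [-0.0, 0.999, -0.044], [-1.0, -0.0, 0.001]]
force: [-0.2, -0.5, -0.5]
opening: 0.392
t 13.27 p [ 0.5217 -0.1241  0.0411] yang 87.5 j6 -112.8 F [-0.2 -0.5 -0.5] M [ 0.069 -0.139 -0.024] op 34.1
dp to target: [ 1.1  0.2 -0.2]
```

View pics/s8.png

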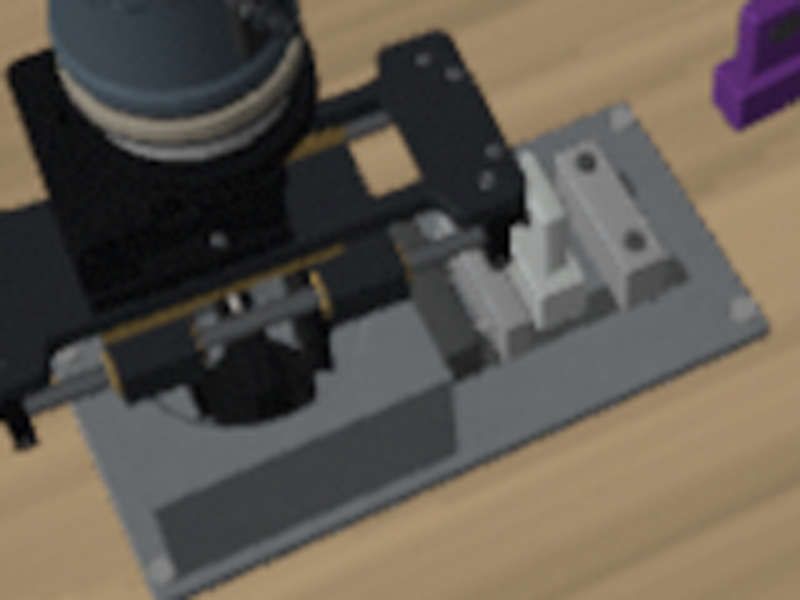

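No contact force, and the wing is between the fingers. Closing on it.

```bash
python3 -m inch '{"dp":[[0,0,0],[0,0,0],[0,0,0],[0,0,0],[0,0,0],[0,0,0],[0,0,0],[0,0,0]],"yaw":[0,0,0,0,0,0,0,0]}' 5
python3 g.py .5215 -.1238 .040
```

```text
time_s: 14.03
position: [0.5215, -0.1244, 0.0409]
tcp_rot: [[0.0, 0.044, 0.999], [-0.001, 0.999, -0.044], [-1.0, -0.001, 0.0]]
force: [-0.9, -4.0, 1.9]
opening: 0.16
t 14.03 p [ 0.5215 -0.1244  0.0409] yang 87.49 j6 -112.8 F [-0.9 -4.   1.9] M [-0.554  0.133 -0.105] op 13.9
dp to target: [ 0.9  0.6 -0. ]
```

Gripped the wing (13.9 mm). Start turning clockwise (positive yaw), with a small re-centring.

```bash
python3 -m inch '{"dp":[[0,-0.4,0],[0,0,0],[0,0,0],[0,0,0],[0,0,0],[0,0,0],[0,0,0],[0,0,0]],"yaw":[0,2,4,5,5,5,5,4]}' 5
python3 g.py .5215 -.1238 .040
```

```text
time_s: 14.7
position: [0.5214, -0.1248, 0.0409]
tcp_rot: [[0.0, 0.539, 0.842], [-0.001, 0.842, -0.539], [-1.0, -0.001, 0.001]]
force: [-2.5, -3.7, 2.3]
opening: 0.159
t 14.7 p [ 0.5214 -0.1248  0.0409] yang 57.4 j6 -82.7 F [-2.5 -3.7  2.3] M [-0.626  0.11   0.186] op 13.8
dp to target: [ 0.9  0.9 -0.5]
```

```bash
python3 -m inch '{"dp":[[0,0,0],[0,0,0],[0,0,0],[0,0,0],[0,0,0],[0,0,0],[0,0,0],[0,0,0]],"yaw":[3,5,5,5,5,5,5,5]}' 5
python3 g.py .5215 -.1238 .040
python3 -m inch '{"dp":[[0,0,0],[0,0,0],[0,0,0],[0,0,0],[0,0,0],[0,0,0],[0,0,0],[0,0,0]],"yaw":[3,5,5,5,5,5,5,5]}' 5
python3 g.py .5215 -.1238 .040
```

```text
time_s: 15.37
position: [0.5211, -0.1251, 0.0409]
tcp_rot: [[-0.001, 0.943, 0.332], [-0.002, 0.332, -0.943], [-1.0, -0.001, 0.001]]
force: [-3.1, -5.7, 2.7]
opening: 0.159
t 15.37 p [ 0.5211 -0.1251  0.0409] yang 19.41 j6 -44.7 F [-3.1 -5.7  2.7] M [-0.947  0.387  0.263] op 13.8
dp to target: [ 0.9  0.9 -1.1]
time_s: 16.03
position: [0.5206, -0.1251, 0.0409]
tcp_rot: [[-0.002, 0.948, -0.319], [-0.001, -0.319, -0.948], [-1.0, -0.001, 0.002]]
force: [-5.1, -6.3, 2.7]
opening: 0.157
t 16.03 p [ 0.5206 -0.1251  0.0409] yang -18.58 j6 -6.7 F [-5.1 -6.3  2.7] M [-1.061  0.503  0.177] op 13.6
dp to target: [ 0.9  0.5 -1.6]
```

Moment ≈ 0.2 N·m (free turning) at θ ≈ 1.9 rad. The lateral pull is growing, so I'll re-centre slightly and continue in smaller steps, logging the moment.

```bash
cat > m.py <<'E'
from rig import bot
import numpy as np
s=bot.read_state();R=np.array(s["tcp_rot"]);a=np.degrees(np.arctan2(R[1,1],R[0,1]))
print("t",round(s["time_s"],2),"theta",round(np.radians(90-a),3),"Mz",round(float(s["moment"][2]),3),"F",np.round(s["force"],1),"op",round(s["opening"]*87,1))
E
python3 -m inch '{"dp":[[0,-0.2,0.4],[0,-0.2,0.4],[0,0,0]],"yaw":[0,0,0]}' >/dev/null; python3 m.py
python3 -m inch '{"dp":[[0,0,0],[0,0,0]],"yaw":[2,2]}' >/dev/null; python3 m.py
python3 -m inch '{"dp":[[0,0,0],[0,0,0]],"yaw":[2,2]}' >/dev/null; python3 m.py
python3 -m inch '{"dp":[[0,0,0],[0,0,0]],"yaw":[2,2]}' >/dev/null; python3 m.py
python3 -m inch '{"dp":[[0,0,0],[0,0,0]],"yaw":[2,2]}' >/dev/null; python3 m.py
python3 -m inch '{"dp":[[0,0,0],[0,0,0]],"yaw":[2,2]}' >/dev/null; python3 m.py
```

```text
t 16.28 theta 1.894 Mz -0.154 F [-3.2 -3.8  4. ] op 14.2
t 16.45 theta 1.963 Mz 0.252 F [-2.9 -4.3  4.3] op 13.5
t 16.62 theta 2.033 Mz 0.182 F [-2.4 -4.3  4.2] op 13.0
t 16.78 theta 2.102 Mz 0.212 F [-3.7 -4.3  4. ] op 13.9
t 16.95 theta 2.172 Mz 0.214 F [-3.  -3.2  4.4] op 13.7
t 17.12 theta 2.242 Mz 0.236 F [-2.8 -5.   5. ] op 14.1
```

Run:
```python
from rig import bot
import cv2
cs={n:bot.capture(n) for n in ("scene","top")}
c=cs["scene"]["color"][:,:,::-1][210:330,195:355];cv2.imwrite(f"pics/s9.png",cv2.resize(c,(800,600),interpolation=cv2.INTER_CUBIC))
```

```text
(no output)
```

View pics/s9.png

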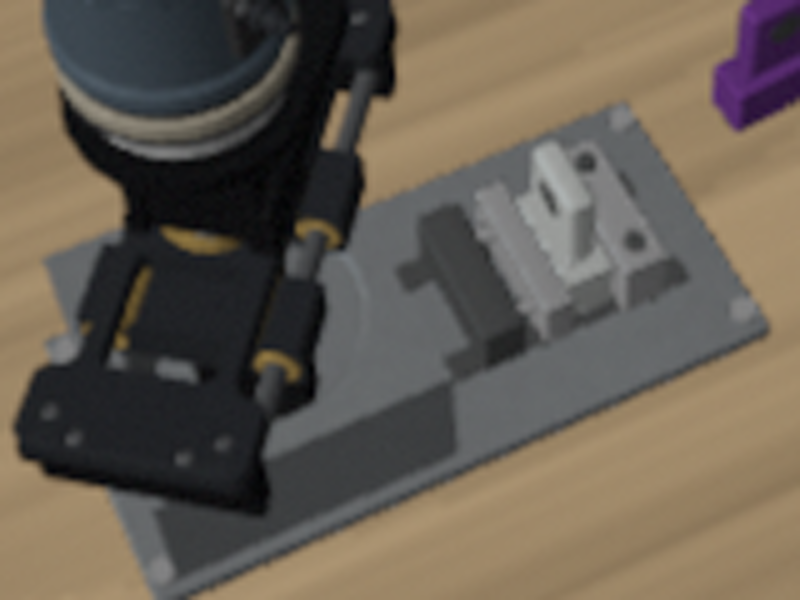

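The pad has pushed the lug nearly to the back jaw (small gap near (615,265)). Continuing by feel.

```bash
python3 -m inch '{"dp":[[0,0,0],[0,0,0]],"yaw":[2,2]}' >/dev/null; python3 m.py
python3 -m inch '{"dp":[[0,0,0]],"yaw":[2]}' >/dev/null; python3 m.py
python3 -m inch '{"dp":[[0,0,0]],"yaw":[2]}' >/dev/null; python3 m.py
python3 -m inch '{"dp":[[0,0,0]],"yaw":[2]}' >/dev/null; python3 m.py
python3 -m inch '{"dp":[[0,0,0]],"yaw":[2]}' >/dev/null; python3 m.py
python3 -m inch '{"dp":[[0,0,0]],"yaw":[2]}' >/dev/null; python3 m.py
python3 -m inch '{"dp":[[0,0,0]],"yaw":[2]}' >/dev/null; python3 m.py
```

```text
t 17.38 theta 2.311 Mz 0.191 F [-3.2 -3.4  4. ] op 13.6
t 17.47 theta 2.346 Mz 0.153 F [-3.2 -3.5  4.3] op 13.8
t 17.55 theta 2.381 Mz 0.176 F [-3.6 -3.4  4.4] op 13.8
t 17.63 theta 2.416 Mz 0.225 F [-3.1 -4.6  4.1] op 13.7
t 17.72 theta 2.451 Mz 0.232 F [-3.3 -3.5  5.3] op 14.1
t 17.8 theta 2.486 Mz 0.176 F [-3.3 -3.3  5.6] op 13.9
t 17.88 theta 2.521 Mz 0.21 F [-3.3 -4.4  5.6] op 13.9
```

```bash
python3 -m inch '{"dp":[[0,0,0]],"yaw":[2]}' >/dev/null; python3 m.py
python3 -m inch '{"dp":[[0,0,0]],"yaw":[2]}' >/dev/null; python3 m.py
python3 -m inch '{"dp":[[0,0,0]],"yaw":[2]}' >/dev/null; python3 m.py
python3 -m inch '{"dp":[[0,0,0]],"yaw":[2]}' >/dev/null; python3 m.py
python3 -m inch '{"dp":[[0,0,0]],"yaw":[2]}' >/dev/null; python3 m.py
python3 - <<'E'
from rig import bot
import cv2
c=bot.capture("scene")["color"][:,:,::-1][230:300,260:350];cv2.imwrite(f"pics/s10.png",cv2.resize(c,(800,622),interpolation=cv2.INTER_CUBIC)[:600])
E
```

```text
t 17.97 theta 2.555 Mz 0.297 F [-3.3 -3.1  5. ] op 13.9
t 18.05 theta 2.59 Mz 0.259 F [-3.6 -3.4  4.9] op 13.7
t 18.13 theta 2.625 Mz 0.335 F [-3.7 -4.3  5.6] op 13.6
t 18.22 theta 2.66 Mz 0.285 F [-4.3 -3.   5.1] op 13.7
t 18.3 theta 2.695 Mz 0.335 F [-3.8 -3.4  5. ] op 13.8
```

View pics/s10.png

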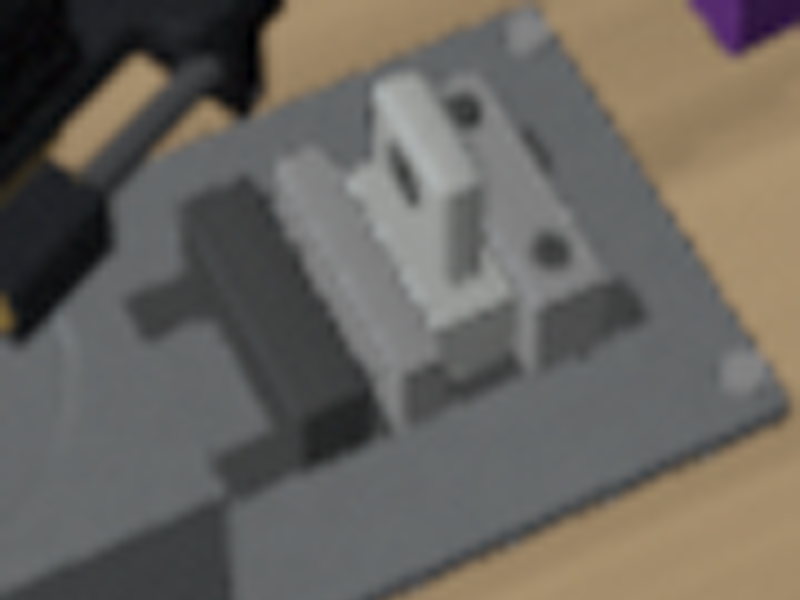

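```bash
python3 -m inch '{"dp":[[0,0,0]],"yaw":[1]}' >/dev/null; python3 m.py
python3 -m inch '{"dp":[[0,0,0]],"yaw":[1]}' >/dev/null; python3 m.py
python3 - <<'E'
import numpy as np
from scipy.optimize import curve_fit
d="""1.963 .252 2.033 .182 2.102 .212 2.172 .214 2.242 .236 2.311 .191 2.346 .153 2.381 .176 2.416 .225 2.451 .232 2.486 .176 2.521 .21 2.555 .297 2.59 .259 2.625 .335 2.66 .285 2.695 .335"""
a=np.array(d.split(),float).reshape(-1,2)
f=lambda x,b,t:b+.32*np.maximum(0,x-t)
p,c=curve_fit(f,a[:,0],a[:,1],[.2,2.45]);print(p,np.sqrt(np.diag(c)),np.std(a[:,1]-f(a[:,0],*p)))
E
```

```text
t 18.43 theta 2.711 Mz 0.306 F [-3.  -3.7  4.7] op 13.9
t 18.52 theta 2.729 Mz 0.316 F [-3.3 -3.3  5.6] op 13.9
[0.20432076 2.38099996] [0.01288198 0.05483282] 0.03280231597097674
```

```bash
python3 -m inch '{"dp":[[0,0,0]],"yaw":[1]}' >/dev/null; python3 m.py
python3 - <<'E'
from rig import bot
import numpy as np
from scipy.optimize import curve_fit
s=bot.read_state();print(np.round(s["moment"],3))
d="""1.963 .252 2.033 .182 2.102 .212 2.172 .214 2.242 .236 2.311 .191 2.346 .153 2.381 .176 2.416 .225 2.451 .232 2.486 .176 2.521 .21 2.555 .297 2.59 .259 2.625 .335 2.66 .285 2.695 .335 2.711 .306 2.729 .316"""
a=np.array(d.split()+["2.746",str(s["moment"][2])],float).reshape(-1,2)
f=lambda x,b,t:b+.32*np.maximum(0,x-t)
p,c=curve_fit(f,a[:,0],a[:,1],[.2,2.45]);print(p,np.sqrt(np.diag(c)))
E
```

```text
t 18.6 theta 2.746 Mz 0.26 F [-4.  -4.   4.4] op 13.7
[-0.657  0.537  0.26 ]
[0.202      2.38730091] [0.01229855 0.04961676]
```

Touch fitted at 2.39 ± 0.05 rad and the knob is now at 2.746, so about 0.36 rad past touch (~14 N). Releasing the wing and rising straight up.

```bash
python3 -m inch '{"dp":[[0,0,0],[0,0,0],[0,0,0],[0,0,0],[0,0,0],[0,0,0]],"yaw":[0,0,0,0,0,0]}' 34; python3 m.py
python3 -m inch '{"dp":[[-4,0,0],[-10,0,0],[-15,0,0],[-20,0,0],[-25,0,0],[-25,0,0],[-25,0,0],[-20,0,0],[-10,0,0],[0,0,0],[0,0,0]],"yaw":[0,0,0,0,0,0,0,0,0,0,0]}' ; python3 m.py
python3 - <<'E'
from rig import bot
import cv2
cs={n:bot.capture(n) for n in ("scene","top")}
c=cs["scene"]["color"][:,:,::-1][210:330,195:355];cv2.imwrite(f"pics/s11.png",cv2.resize(c,(800,600),interpolation=cv2.INTER_CUBIC))
cv2.imwrite("pics/s11f.png",cs["scene"]["color"][:,:,::-1])
E
```

```text
time_s: 19.1
position: [0.5208, -0.1248, 0.0406]
tcp_rot: [[-0.0, 0.383, -0.924], [0.0, -0.924, -0.383], [-1.0, -0.0, -0.0]]
force: [-0.1, 0.1, -0.2]
opening: 0.383
t 19.1 theta 2.749 Mz -0.007 F [-0.1  0.1 -0.2] op 33.3
time_s: 20.02
position: [0.5207, -0.1249, 0.1951]
tcp_rot: [[0.001, 0.383, -0.924], [-0.0, -0.924, -0.383], [-1.0, 0.001, -0.001]]
force: [0.7, 0.7, -0.2]
opening: 0.391
t 20.02 theta 2.749 Mz 0.035 F [ 0.7  0.7 -0.2] op 34.0
```

View pics/s11.png

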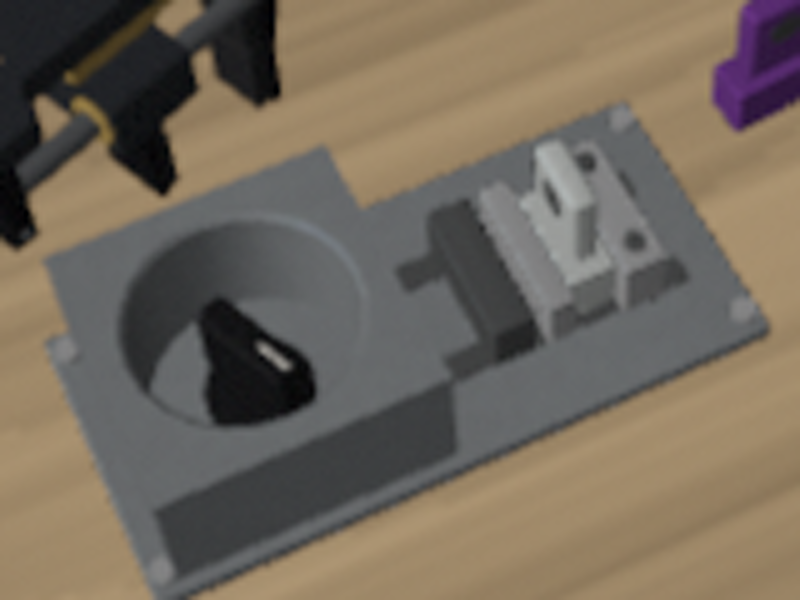

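View pics/s11f.png

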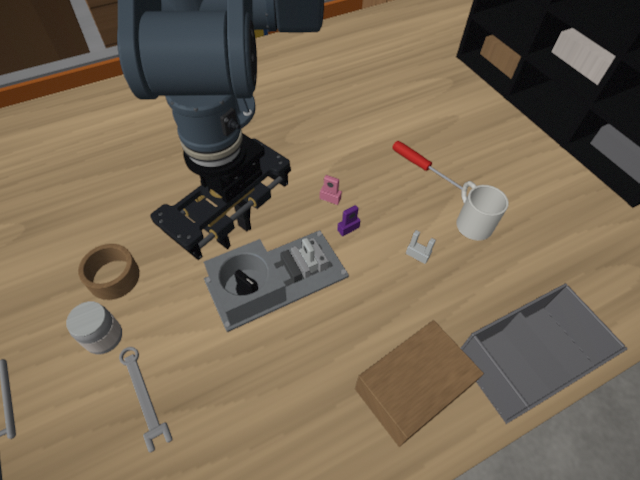

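The lug stands gripped between pad and back jaw (crop (575,220)), the wing has turned, and the bystanders are where they were. One cross-check: the knob angle from its white mark.

Run:
```python
from rig import bot
from h import *
v=json.load(open("p.json"))["vise"]
c=bot.capture("scene")
K=np.array(c["intrinsics"]);T=np.array(c["pose"])
def vf(px,z):
    d=T[:3,:3]@np.linalg.solve(K,[*px,1]);o=T[:3,3];p=o+d*(z-o[2])/d[2];return (p[:2]-v[:2])*1000
for q in ((258,342),(291,370),(275,356)):
    m=vf((np.array(q)+.5)/5-.5+[195,210],.054);print(m, "theta",np.arctan2(m[1]+90,-m[0]))
a=[vf((np.array(q)+.5)/5-.5+[195,210],z) for q,z in (((543,310),.037),((578,290),.036),((625,283),.040))];print(a)
```

```text
[  3.04492785 -87.29366509] theta 2.414999412345909
[ 18.83351344 -81.24580562] theta 2.7064829608635512
[ 11.05115097 -84.09945506] theta 2.651170634875791
[array([28.24462779, 13.57223696]), array([25.91649296, 29.28119024]), array([33.2273186 , 45.06906811])]
```

```bash
python3 -c "
from rig import bot
print(bot.hand_in())"
```

```text
the job is handed in; nothing more can be done
None
```

I stood the aluminium lug upright between the vice jaws, let go of it, and turned the knob clockwise to about 2.75 rad. By feel the grip comes to about 14 N. The job is handed in and the robot is clear of everything; the last reading before that was at 20 s of the 70 s allowed.

- **Grip:** the turning moment was about 0.20 N·m while the knob ran free. A fit to its rise puts touch at 2.39 ± 0.05 rad, so the knob ended about 0.36 rad past it. That suggests 12–16 N. The last single moment reading was lower (0.26 N·m against about 0.31 before it), but within the noise.
- **Cross-check of touch:** the jaw positions in the pictures put touch at about 2.44 rad, which would mean roughly 12 N. Both estimates are within the 8–20 N band.
- **Knob angle:** the direction of the white mark on the wing gives 2.78 rad, agreeing with the tool angle. The positions of single points along the mark scattered more, from 2.4 to 2.7 rad.
- **Last picture:** the lug stands upright against both jaws and the bystanders look unmoved. No force spikes showed: forces on the tool stayed below about 9 N, and nothing suggested contact with the guard.

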